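Open a tight telescoping instrument tin in its hold-down stand

ROBOT

A 6-joint arm with a two-finger parallel gripper is mounted at the origin on a cart in front of the work surface, level with it; the furniture and walls round the work are solid. World frame = base frame: x ahead of the robot, y to its left, z up, the work surface at z = 0. Lengths are in m, angles in rad, forces in N, time in s.
With the tool pointing down it reaches from about 0.225 to 0.875 m from the base axis. Payload 3.4 kg.
Tool frame: the origin (TCP) lies on the centre line of the jaws, within the pads' length; the fingertips stand 11 mm ahead of it and the grasp point (between the pads) lies 8 mm behind it; z points along the fingers, y is the line along which they close (so a half turn about z gives the same grasp; the last joint's range is limited). The gripper opens to 85 mm and grips with 20 to 120 N. Pads are 22 mm wide; open, the fingers measure 114 mm over their backs; the gripper's body (76 mm by 85 mm) begins 54 mm behind the grasp point. The pads swing forward as they close: fully open they stand 13 mm farther back than shut.
Start: joints at [0.996, 0.276, 1.505, -0, 1.361, -0.121], TCP at [0.252, 0.517, 0.242] pointing down, gripper open.
Joint ranges: [-2.89, 2.89], [-0.75, 2.08], [0.22, 2.7], [-1.18, 4.32], [0.11, 2.71], [-2.7, 2.7]. Speed limits (rad/s): [2.57, 2.57, 3.14, 3.14, 3.14, 3.14].

INTERFACE

Orientations are given as a unit quaternion [w, x, y, z].
In Python, from rig import manip, eyes, job gives the robot as it stands.
- The arm moves only by the tool drive_tool, never from a script. Its argument "rows" is a list of rows, each a list of 3 entries, a list of its own where there are three numbers: the turn, a rotation vector about the world's x, y, z in rad, then the shift along the world's x, y, z in cm, then the finger opening in cm, from 0 to 8.54. A call has 1 to 8 rows; each row shifts and turns the commanded pose from where the row before left it; what a row does not reach is not made up. A row lasts 1/8 s, in which the tool goes at most 62.5 mm and 10.7 degrees, less where a joint would pass 70% of its speed; a pose out of reach is approached as far as the arm can. A call is refused whole if a number of a shift passes 6.25 or a number of a turn 0.188, either way. A call with a gripper value outside its range is refused whole. The fingers move at their own pace and stop on an object; "force" is the grip in N (left out, the last holds). Time passes only in rows, so rows that do not move let the fingers close. It gives the time, the measured TCP pose, the force, the opening and the grip force at its end, in the units of the state.
- manip.get_state(): the state, without advancing time (a new reading comes with each control period).
- eyes.get_image(name): name is "side" or "top" or "wrist"; returns the picture (384x512x3 uint8, red, green, blue); there is no depth.
- eyes.get_calibration(name): a dict with "camera_matrix" (3x3 intrinsics, pixels), "k1" (the pictures are not rectified: a ray, as slopes to the right and down, at radius r is drawn at 1 + k1 r^2 times it, then the intrinsics apply), "view" (4x4, takes a point from world to camera coordinates). Camera axes: x right, y up, looking along -z (the intrinsics and any distortion apply to the point x, -y, -z); pixel columns grow to the right and rows downward; lengths in m; the calibration is good to about 2 mm. A picture is of the moment at which its call begins: read the wrist's pose just before it. get_calibration takes no time and is no camera call; for the wrist camera it gives the pose at the moment of the call.
- job.sign_off(): hands the job in; it is judged then, once.
The state is a dict: "clock": time; "qpos": joint angles; "qd": joint speeds; "effort": joint torques, N m; "position": TCP position; "ee_rot": TCP orientation; "contact_force": force on the tool from outside, world axes, zero at the start; "moment": the same for the moment, N m; "width": finger opening in m; "gripper_force": force on a finger pad.
Only numpy, scipy, OpenCV 4.12 (cv2) and the standard library are available. Lean on these libraries where they do the work, as an engineer would, in place of code of your own. Each camera call takes 0.05 s, during which the arm holds its last target. There are 200 camera calls.

TASK

Take the metal instrument tin out of the white two-bay rack and slide its winged foot fully home under the lips of the steel opening stand, so that the stand holds the tin down; then draw the tight deep lid straight up off it and stand the lid on the free table top, mouth down, clear of the stand, with the opened tin still home in the stand. Keep the tin and lid upright, drop neither, and leave the other things where they are.

Things in the scene. Friction and masses are not known exactly. Their poses are not given: they have to be found in the camera images.
- tin: Base of a plain aluminium box tin, upright in either rack bay. Origin: centre of underside, z up; a half turn is the same. Foot 64 (x) x 84 (y) x 6 mm, so 10 mm wings at +-y go under the stand's lips. Body 60 (x) x 64 (y) to z = 30 mm, then neck 52 x 56 to z = 94, hidden by the lid; leaf springs on the neck's y sides grip the lid. 100 mm tall shut. About 0.28 kg, varies by a quarter.
- tin_lid: Plain aluminium cap 60 (x) x 64 (y) x 70 mm, flat top, open below, 2.5 mm walls, 90 g. Origin: centre of its mouth (lower edge), axes as the tin's; shut it sits at z = 30 mm on the tin. Comes off after 64 mm of straight lift (1.5 mm play each side). Tight: drawing it takes some 6 to 20 N, so lifting it lifts an unheld tin too. Stands 40 N of grip.
- rack: Fixed white rack. Origin: centre of underside. Floor 84 (x) x 156 (y) x 4 mm (tin stands on it, at z = 4 mm). Three upright plates, 4 mm thick, 80 mm long in x, to z = 112 mm, at y = -74, 0, 74 mm: two 70 mm bays centred at y = -37 and 37. They cover the tin's x sides (tin's x lies along the rack's y); its y sides, 64 mm apart, are open. Tin leaves upwards.
- stand: Steel stand, no floor. Origin: table level, mid channel. Tin slides in on the table along +x from the -x end, its x along the stand's. Channel 89 mm wide, x -35 to a stop at 35 mm (home: tin at x = 3, y = 0); lips' underside z = 8, 70 mm apart. Mouth flares to x = -55. Guide plates 72 mm apart, x -25 to 25, to z = 108 mm, cover the tin's y sides; its x sides, 60 mm apart, are open.
- plaster_can: Bystander: round can, 55 mm across, 112 mm tall, standing in the rack's other bay. Origin at the centre of its underside.
- saline_bottle: Bystander: white bottle, 67 mm across, 192 mm tall, at the left. Origin at its underside.
- vial_1: Bystander: small vial, 23 mm across, 51 mm tall, behind the work. Origin at its underside.
- vial_3: Bystander: small vial, 23 mm across, 51 mm tall, behind the work. Origin at its underside.
- ampoule_box: Bystander: flat carton 64x91x36 mm, behind the rack. Origin at its underside.
- plaster_roll: Bystander: small white roll 45x33x38 mm, between rack and stand. Origin at its underside.
- ointment_tube: Bystander: lying tube 38x136x26 mm, at the right. Origin at its underside.

How it is judged:
On the way, in this order (a step that is already met when the one before it is completed fails the run):
1. the shut tin stands fully home in the stand, its foot against the end stop under the lips (x of tin in the frame of stand between -0.006 and 0.01 m and y of tin in the frame of stand between -0.008 and 0.008 m and height (world z) of tin below 0.005 m and angle between tin's own z axis and vertical below 0.08 rad and z of tin_lid in the frame of tin below 0.045 m and angle between tin_lid's own z axis and vertical below 0.1 rad), for 0.2 s.
2. the lid is drawn clear above the neck while the tin stays home in the stand (x of tin in the frame of stand between -0.006 and 0.01 m and y of tin in the frame of stand between -0.008 and 0.008 m and height (world z) of tin below 0.005 m and angle between tin's own z axis and vertical below 0.08 rad and z of tin_lid in the frame of tin above 0.096 m and horizontal distance between tin_lid and tin below 0.02 m), for 0.05 s.
At the end, for the whole second after the job is handed in: Open tin flat on the table, home in the stand (origin 6 mm short to 10 mm past the stand's along x, within 8 mm sideways, under 5 mm high, tilt under 0.08 rad); lid mouth down on the table (within 6 mm, tilt under 0.08 rad), over 85 mm from the stand's origin, touching no stand or rack; at rest (x of tin in the frame of stand between -0.006 and 0.01 m and y of tin in the frame of stand between -0.008 and 0.008 m and height (world z) of tin below 0.005 m and angle between each of tin, tin_lid's own z axis and vertical below 0.08 rad and height (world z) of tin_lid between -0.004 and 0.006 m and horizontal distance between tin_lid and stand above 0.085 m and contact force between tin_lid and stand below 0.05 N and contact force between tin_lid and rack below 0.05 N and linear speed of each of tin_lid, tin below 0.03 m/s).
It fails at once if the tin or its lid is tipped by more than 0.4 rad (angle between any of tin, tin_lid's own z axis and vertical above 0.4 rad).
It fails at once if the lid is dropped (falls unheld faster than 0.7 m/s) (linear speed of tin_lid above 0.7 m/s and contact force between tin_lid and the fingers below 0.1 N).
It fails at once if the tin is dropped (falls faster than 0.7 m/s with neither tin nor lid held) (linear speed of tin above 0.7 m/s and contact force between each of tin, tin_lid and the fingers below 0.1 N).
It fails at once if a bystander is moved by more than 40 mm (distance of any of plaster_can, saline_bottle, vial_1, vial_3, ampoule_box, plaster_roll, ointment_tube from where it was at the start of the episode above 0.04 m).
It also fails if it takes over 59 s, if anything falls off the work surface, if the arm or the gripper's body presses on something with over 40 N, if the wrist force passes 120 N, or if a joint passes its speed limit or range.

## Working session

There is one attempt and no reset: what is moved stays moved. The work goes in short steps, Python scripts to look and compute and a tool call to move; the robot and the scene stay as the last step left them, time stands still between calls to the robot, and variables do not carry over. Pictures are saved under pics/ and viewed, at most 10 in all, crops included, and the job is handed in when it is done.

Besides the shell and the picture viewer there is one more tool, called after "Emit:" as a command line: name --argument value ..., lists and objects as JSON in quotes. drive_tool: Moves the arm, as the interface text tells. Its arguments: {"type":"object","properties":{"rows":{"type":"array"},"force":{"type":"number"}},"required":["rows"]}

```bash
mkdir -p pics; ls; python3 - <<'E'
from rig import manip, eyes, job
import cv2, numpy as np
print(manip.get_state())
for n in("top","side"):
    im=eyes.get_image(n); c=eyes.get_calibration(n); print(n,c)
    cv2.imwrite(f"pics/{n}0.png",cv2.resize(im[:,:,::-1],(800,600),interpolation=cv2.INTER_CUBIC))
E
```

```text
pics
{'clock': 0.0, 'qpos': array([ 9.96009659e-01,  2.76634286e-01,  1.50613964e+00, -1.46443879e-05,
        1.36066492e+00, -1.20986122e-01]), 'qd': array([ 0.00055933,  0.00106289, -0.00068913,  0.00123456, -0.00030863,
        0.00036283]), 'effort': array([-2.78164125e-04, -4.16783667e+01, -2.45805573e+01, -6.25831444e-05,
        1.10862535e-02,  6.40235513e-06]), 'position': array([0.25180168, 0.51638224, 0.24141467]), 'ee_rot': array([-3.07963669e-04,  2.24956742e-01,  9.74368314e-01, -8.70240125e-04]), 'contact_force': array([-0.22751909,  0.53152313, -0.56660542]), 'moment': array([ 0.0071491 , -0.04741845,  0.02018349]), 'gripper_force': 0.0, 'width': 0.08541065986831721}
top {'camera_matrix': array([[392.88195585,   0.        , 253.73348947],
       [  0.        , 392.88195585, 188.92785318],
       [  0.        ,   0.        ,   1.        ]]), 'k1': -0.09135894013105535, 'view': array([[-0.01696586, -0.99984504, -0.00469725, -0.00160978],
       [ 0.99087981, -0.01744145,  0.13361508, -0.59711457],
       [-0.1336763 , -0.00238752,  0.99102217, -1.10368272],
       [ 0.        ,  0.        ,  0.        ,  1.        ]])}
side {'camera_matrix': array([[427.34373851,   0.        , 255.86633849],
       [  0.        , 427.34373851, 193.64458679],
       [  0.        ,   0.        ,   1.        ]]), 'k1': -0.16185654205126418, 'view': array([[ 0.93206989, -0.36202585, -0.0135276 , -0.56362206],
       [ 0.20017945,  0.48354014,  0.85212506, -0.14016938],
       [-0.30195016, -0.79694806,  0.52316335, -1.04771063],
       [ 0.        ,  0.        ,  0.        ,  1.        ]])}
```

View pics/top0.png

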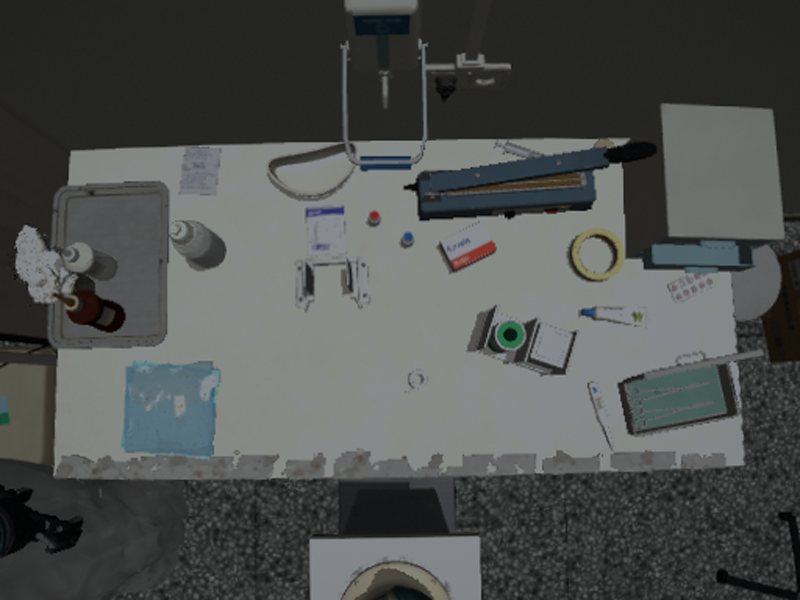

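View pics/side0.png

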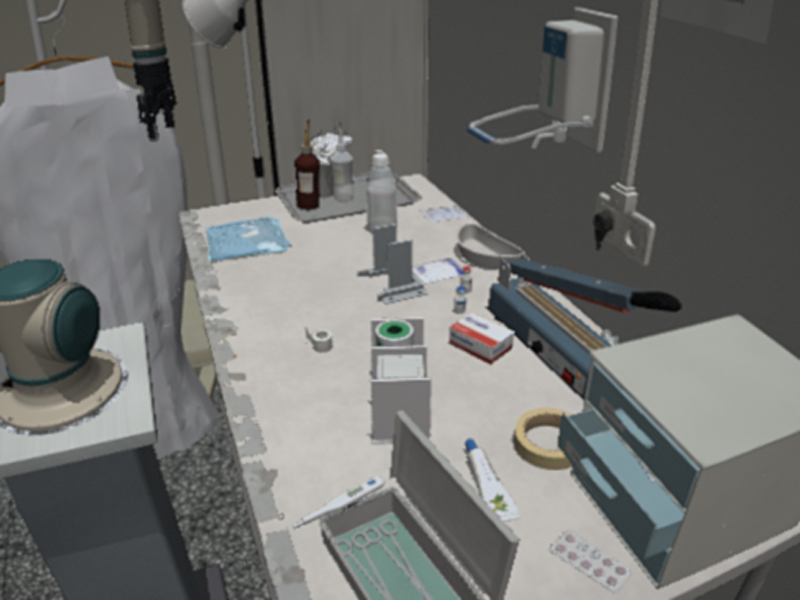

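The top view shows the rack near (525,340), with the can in its left bay and the tin in its right. The stand is near (333,282). Next I'll crop both.

```bash
cat > h.py <<'E'
import numpy as np, cv2
from rig import manip, eyes, job
def proj(P,c):
    P=np.atleast_2d(P); V=np.array(c["view"]); q=P@V[:3,:3].T+V[:3,3]
    s=np.c_[q[:,0],-q[:,1]]/-q[:,2:3]; s=s*(1+c["k1"]*(s**2).sum(1,keepdims=True))
    K=c["camera_matrix"]; return s*[K[0,0],K[1,1]]+[K[0,2],K[1,2]]
def unproj(uv,c,z):
    uv=np.atleast_2d(uv).astype(float); K=c["camera_matrix"]
    d=(uv-[K[0,2],K[1,2]])/[K[0,0],K[1,1]]; s=d.copy()
    for _ in range(30): s=d/(1+c["k1"]*(s**2).sum(1,keepdims=True))
    V=np.array(c["view"]); r=np.c_[s[:,0],-s[:,1],-np.ones(len(s))]@V[:3,:3]; o=-V[:3,:3].T@V[:3,3]
    return o+r*((z-o[2])/r[:,2])[:,None]
def frame(x,y,yaw,P):
    P=np.atleast_2d(np.array(P,float)); c,s=np.cos(yaw),np.sin(yaw)
    return np.c_[x+c*P[:,0]-s*P[:,1],y+s*P[:,0]+c*P[:,1],P[:,2]]
E
python3 - <<'E'
from h import *
t=eyes.get_image("top"); cv2.imwrite("pics/t.png",t[:,:,::-1]);s=eyes.get_image("side"); cv2.imwrite("pics/s.png",s[:,:,::-1])
r=lambda im,x,y,w,h:cv2.resize(im[y:y+h,x:x+w,::-1],(400,300),interpolation=cv2.INTER_CUBIC)
a=np.vstack([np.hstack([r(t,180,155,64,48),r(t,295,185,80,60)]),np.hstack([r(s,220,135,80,60),r(s,220,195,120,90)])])
cv2.imwrite("pics/crop.png",cv2.convertScaleAbs(a,alpha=1.4))
E
```

```text
(no output)
```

View pics/crop.png

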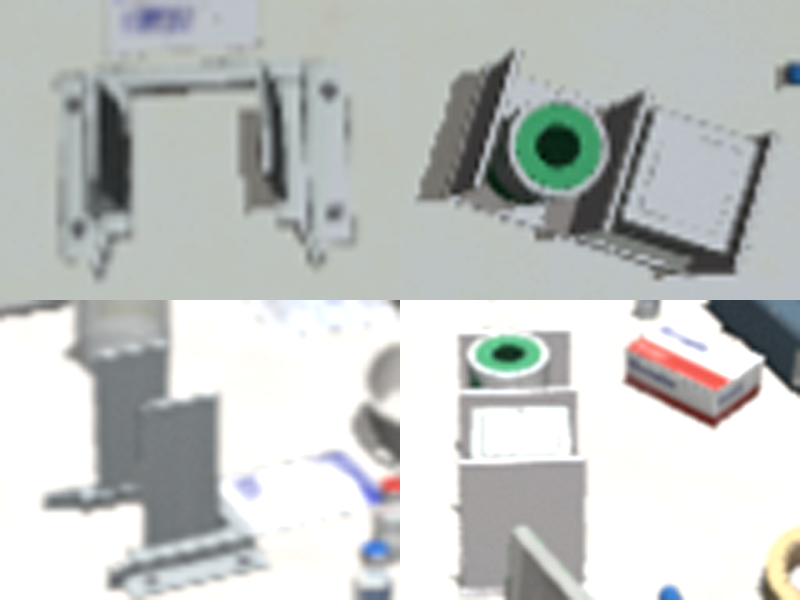

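The stop is at the far (+x) end of the stand and its mouth faces the robot. The tin is in the rack's right bay.

```bash
python3 - <<'E'
from h import *
c=eyes.get_calibration("top")
T=lambda p:np.array(p)/5.+[295,185]
pl=T([(113,52),(66,192),(245,92),(205,232),(370,137),(333,272)])
print("plates",unproj(pl,c,.112).round(3))
print("lid",unproj(T([(255,105),(362,150),(328,255),(220,205)]),c,.104).round(3))
S=lambda p:np.array(p)/6.25+[180,155]
print("stand low",unproj(S([(60,75),(70,255),(345,65),(345,245),(100,270),(315,260),(135,90),(215,90)]),c,.01).round(3))
w=eyes.get_calibration("wrist");st=manip.get_state();V=w["view"];print(st["position"],-V[:3,:3].T@V[:3,3],V[:3,:3],w["camera_matrix"],w["k1"])
E
```

```text
plates [[ 0.566 -0.186  0.112]
 [ 0.491 -0.158  0.112]
 [ 0.543 -0.257  0.112]
 [ 0.468 -0.232  0.112]
 [ 0.517 -0.325  0.112]
 [ 0.445 -0.301  0.112]]
lid [[ 0.537 -0.264  0.104]
 [ 0.511 -0.322  0.104]
 [ 0.454 -0.301  0.104]
 [ 0.482 -0.243  0.104]]
stand low [[0.671 0.181 0.01 ]
 [0.584 0.175 0.01 ]
 [0.674 0.043 0.01 ]
 [0.586 0.044 0.01 ]
 [0.576 0.161 0.01 ]
 [0.579 0.058 0.01 ]
 [0.663 0.144 0.01 ]
 [0.663 0.106 0.01 ]]
[0.25191728 0.51655314 0.24175589] [0.19212352 0.54555847 0.37421902] [[ 0.43781126  0.89906576 -0.00143789]
 [-0.86686393  0.4217049  -0.26591709]
 [-0.23847059  0.11766795  0.96399483]] [[325.5985848    0.         261.34929566]
 [  0.         325.5985848  187.99321146]
 [  0.           0.           1.        ]] -0.0731363928343534
```

Emit:
drive_tool --rows '[[[0,0,-0.14],[3.8,-4.4,0.8],8.5],[[0,0,-0.14],[3.8,-4.4,0.8],8.5],[[0,0,-0.14],[3.8,-4.4,0.8],8.5],[[0,0,-0.14],[3.8,-4.4,0.8],8.5],[[0,0,-0.14],[3.8,-4.4,0.8],8.5],[[0,0,-0.14],[3.8,-4.4,0.8],8.5],[[0,0,-0.14],[3.8,-4.4,0.8],8.5],[[0,0,-0.14],[3.8,-4.4,0.8],8.5]]'

```text
clock: 1.2
position: [0.557, 0.1632, 0.3065]
ee_rot: [-0.0, 0.71, 0.704, 0.0]
contact_force: [0.6, 1.0, -0.3]
width: 0.0851
gripper_force: 0.0
```

Emit:
drive_tool --rows '[[[0,0,0],[2,-4,0],8.5],[[0,0,0],[2,-4,0],8.5],[[0,0,0],[0,0,0],8.5],[[0,0,0],[0,0,0],8.5]]'

```text
clock: 1.7
position: [0.5957, 0.0852, 0.306]
ee_rot: [-0.001, 0.708, 0.706, -0.0]
contact_force: [-0.1, 0.6, -0.8]
width: 0.085
gripper_force: 0.0
```

```bash
python3 - <<'E'
from h import *
st=manip.get_state(); c=eyes.get_calibration("wrist"); im=eyes.get_image("wrist")
np.save("w1.npy",c,allow_pickle=True); cv2.imwrite("pics/w1.png",im[:,:,::-1])
cv2.imwrite("pics/w1b.png",cv2.resize(im[:,:,::-1],(800,600),interpolation=cv2.INTER_CUBIC))
print(st["clock"],st["position"],st["ee_rot"])
E
```

```text
1.7 [0.59569846 0.08515404 0.30595405] [-6.76408655e-04  7.08290879e-01  7.05920366e-01 -1.03965089e-04]
```

View pics/w1b.png

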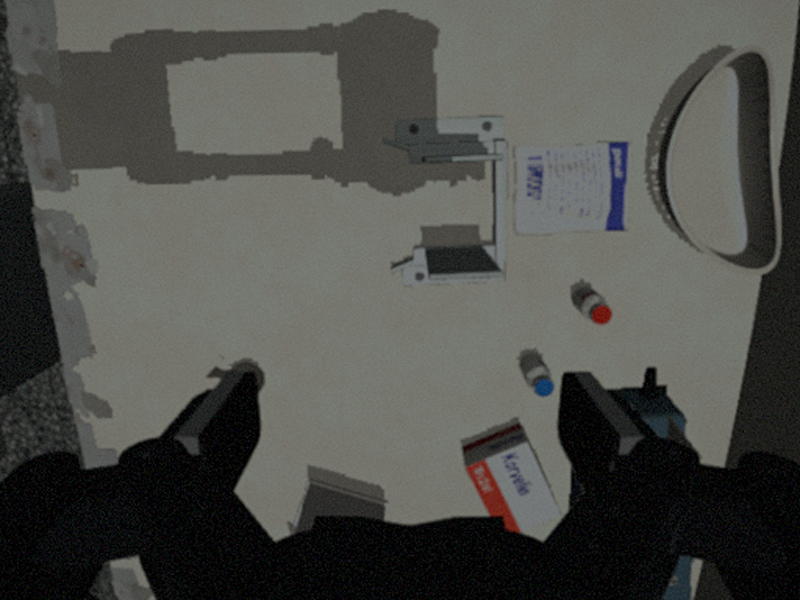

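```bash
python3 - <<'E'
from h import *
c=np.load("w1.npy",allow_pickle=True).item(); im=cv2.imread("pics/w1.png")
s=7; a=cv2.resize(im[70:185,240:340],None,fx=s,fy=5,interpolation=cv2.INTER_CUBIC)
a=cv2.convertScaleAbs(a,alpha=2)
x,y,t=.632,.110,.02
for L,col in (([(35,-44.5,6),(35,44.5,6)],(0,0,255)),([(-25,-36,108),(25,-36,108)],(0,255,0)),([(-25,36,108),(25,36,108)],(0,255,0)),([(-35,-35,8),(35,-35,8)],(255,0,0)),([(-35,35,8),(35,35,8)],(255,0,0))):
    p=(proj(frame(x,y,t,np.array(L)/1000),c)-[240,70]+.5)*[s,5]
    cv2.line(a,*[tuple(int(v) for v in q) for q in p],col,1)
for i in range(0,100,10): cv2.putText(a,str(240+i),(i*s,10),0,.35,(0,0,255))
for i in range(0,115,10): cv2.putText(a,str(70+i),(0,i*5),0,.35,(0,0,255))
cv2.imwrite("pics/w1c.png",a)
E
```

```text
(no output)
```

View pics/w1c.png

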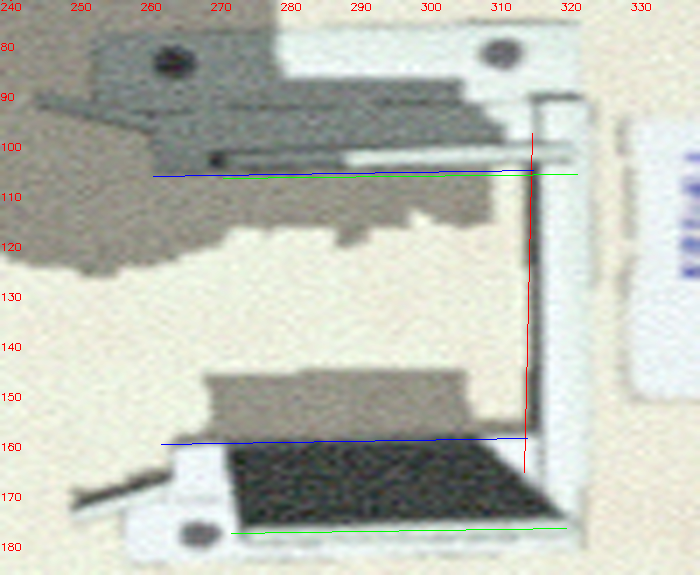

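Emit:
drive_tool --rows '[[[0,0,-0.048],[-1.4,-5.2,-0.2],8.5],[[0,0,-0.048],[-1.4,-5.2,-0.2],8.5],[[0,0,-0.048],[-1.4,-5.2,-0.2],8.5],[[0,0,-0.048],[-1.4,-5.2,-0.2],8.5],[[0,0,-0.048],[-1.4,-5.2,-0.2],8.5],[[0,0,-0.048],[-1.4,-5.2,-0.2],8.5],[[0,0,-0.048],[-1.4,-5.2,-0.2],8.5],[[0,0,0],[0,0,0],8.5]]'

```text
clock: 2.75
position: [0.4973, -0.2811, 0.2921]
ee_rot: [0.0, 0.817, 0.576, -0.0]
contact_force: [0.2, 0.9, -0.7]
width: 0.085
gripper_force: 0.0
```

Emit:
drive_tool --rows '[[[0,0,0],[0,0,0],8.5]]'

```text
clock: 2.88
position: [0.4983, -0.2777, 0.2924]
ee_rot: [-0.0, 0.816, 0.578, 0.0]
contact_force: [-0.7, 0.5, -0.2]
width: 0.0852
gripper_force: 0.0
```

```bash
python3 - <<'E'
from h import *
st=manip.get_state(); c=eyes.get_calibration("wrist"); im=eyes.get_image("wrist")
np.save("w2.npy",c,allow_pickle=True); cv2.imwrite("pics/w2.png",im[:,:,::-1])
a=cv2.convertScaleAbs(cv2.resize(im[:,:,::-1],(800,600),interpolation=cv2.INTER_CUBIC),alpha=1.5)
f=800/512
x,y,t=.5055,-.2445,-.335
for L,col in (([(-40,-72,112),(40,-72,112)],(0,255,0)),([(-40,-2,112),(40,-2,112)],(0,255,0)),([(-32,-67,104),(32,-67,104)],(0,0,255)),([(-32,-7,104),(32,-7,104)],(0,0,255)),([(-32,-67,104),(-32,-7,104)],(0,0,255)),([(32,-67,104),(32,-7,104)],(0,0,255))):
    p=(proj(frame(x,y,t,np.array(L)/1000),c)+.5)*f
    cv2.line(a,*[tuple(int(v) for v in q) for q in p],col,1)
cv2.imwrite("pics/w2b.png",a)
print(st["clock"],st["position"],st["ee_rot"])
E
```

```text
2.875 [ 0.49832751 -0.27767701  0.29243564] [-3.70164104e-04  8.15904834e-01  5.78185891e-01  4.89831791e-04]
```

View pics/w2b.png

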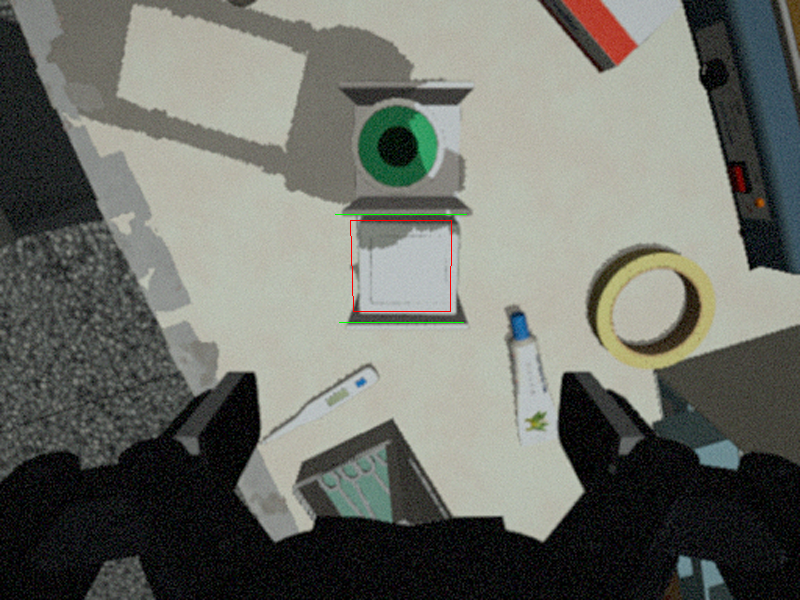

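The overlay fits within about 4 mm: the lid's top edges are at columns 356–459 and rows 218–313. I'll descend and grip.

Emit:
drive_tool --rows '[[[0,0,0],[-0.1,-0.2,-5],8.5],[[0,0,0],[0,0,-5],8.5],[[0,0,0],[0,0,-5],8.5],[[0,0,0],[0,0,-4],8.5],[[0,0,0],[0,0,-2.8],8.5],[[0,0,0],[0,0,0],8.5],[[0,0,0],[0,0,0],6],[[0,0,0],[0,0,0],5.5]]' --force 30

```text
clock: 3.92
position: [0.498, -0.281, 0.0761]
ee_rot: [0.001, 0.816, 0.578, 0.001]
contact_force: [-0.4, 2.4, 2.6]
width: 0.0639
gripper_force: 34.2
```

Emit:
drive_tool --rows '[[[0,0,0],[0,0,0],5.5],[[0,0,0],[0,0,0],5.5],[[0,0,0],[0,0,0],5.5]]'

```text
clock: 4.3
position: [0.498, -0.281, 0.0761]
ee_rot: [0.001, 0.816, 0.578, 0.001]
contact_force: [0.8, 3.9, 6.4]
width: 0.0631
gripper_force: 34.5
```

Emit:
drive_tool --rows '[[[0,0,0],[0,0,1],5.5],[[0,0,0],[0,0,3],5.5],[[0,0,0],[0,0,3.5],5.5],[[0,0,0],[0,0,4],5.5],[[0,0,0],[0,0,3.5],5.5],[[0,0,0],[0,0,0],5.5]]'

```text
clock: 5.05
position: [0.4985, -0.2826, 0.2273]
ee_rot: [0.004, 0.816, 0.578, 0.001]
contact_force: [0.7, 0.5, -3.9]
width: 0.0637
gripper_force: 35.0
```

Emit:
drive_tool --rows '[[[0,0,-0.1],[0,3,0],5.5],[[0,0,-0.155],[-0.1,5,0],5.5],[[0,0,-0.155],[-0.1,5.2,0],5.5],[[0,0,-0.17],[-0.1,5.5,0],5.5],[[0,0,-0.17],[-0.1,5.5,0],5.5],[[0,0,-0.17],[-0.1,5.5,0],5.5],[[0,0,-0.17],[-0.2,5,0],5.5],[[0,0,-0.1],[-0.2,4,0],5.5]]'

```text
clock: 6.05
position: [0.4866, 0.106, 0.2222]
ee_rot: [0.0, 1.0, 0.022, -0.002]
contact_force: [0.1, -0.2, -4.5]
width: 0.0634
gripper_force: 34.9
```

Emit:
drive_tool --rows '[[[0,0,0],[0,0,0],5.5],[[0,0,0],[0,0,0],5.5]]'

```text
clock: 6.3
position: [0.4873, 0.1039, 0.2228]
ee_rot: [0.001, 1.0, 0.024, -0.001]
contact_force: [-0.6, -0.3, -3.2]
width: 0.0637
gripper_force: 35.6
```

```bash
python3 - <<'E'
from h import *
s=manip.get_state();q=s["ee_rot"];print(s["clock"],s["position"],2*np.arctan2(q[2],q[1])-np.pi/2,q,s["qpos"],s["contact_force"])
E
```

```text
6.3 [0.48733227 0.10386856 0.2227981 ] -1.523180312546366 [ 6.10156294e-04  9.99715439e-01  2.38057303e-02 -1.39824873e-03] [ 7.10396437e-02  1.74507883e-01  1.69237430e+00 -1.13538162e-03
  1.27756165e+00  1.59454969e+00] [-0.64021003 -0.31850113 -3.19406527]
```

Emit:
drive_tool --rows '[[[0,0,-0.006],[0.2,0.2,-3],5.5],[[0,0,0],[0,0,-4],5.5],[[0,0,0],[0,0,-4],5.5],[[0,0,0],[0,0,-2.5],5.5],[[0,0,0],[0,0,-0.8],5.5],[[0,0,0],[0,0,-0.4],5.5],[[0,0,0],[0,0,-0.2],5.5],[[0,0,0],[0,0,0],5.5]]'

```text
clock: 7.3
position: [0.4908, 0.1063, 0.0761]
ee_rot: [0.0, 1.0, 0.02, 0.001]
contact_force: [-0.7, 0.2, -4.3]
width: 0.0634
gripper_force: 35.7
```

Emit:
drive_tool --rows '[[[0,0,0],[0,0,0],5.5]]'

```text
clock: 7.42
position: [0.4906, 0.1064, 0.076]
ee_rot: [0.0, 1.0, 0.02, 0.001]
contact_force: [-0.0, -0.9, -3.4]
width: 0.0638
gripper_force: 35.7
```

Emit:
drive_tool --rows '[[[0,0,0],[0,0,-0.2],5.5],[[0,0,0],[0,0,-0.15],5.5],[[0,0,0],[0,0,0],5.5]]'

```text
clock: 7.8
position: [0.4903, 0.1065, 0.0725]
ee_rot: [-0.0, 1.0, 0.02, 0.0]
contact_force: [-0.9, -0.0, 4.0]
width: 0.0639
gripper_force: 36.4
```

Emit:
drive_tool --rows '[[[0,0,0],[0,0,0],8.5],[[0,0,0],[0,0,0],8.5],[[0,0,0],[0,0,2],8.5],[[0,0,0],[0,0,5],8.5],[[0,0,0.1],[0,0,3],8.5],[[0,0,0.18],[0,0,0],8.5],[[0,0,0.18],[0,0,0],8.5],[[0,0,0.18],[0,0,0],8.5]]'

```text
clock: 8.8
position: [0.4904, 0.1063, 0.1719]
ee_rot: [0.0, 0.942, 0.336, 0.0]
contact_force: [0.4, 0.2, -0.0]
width: 0.0851
gripper_force: 0.0
```

Emit:
drive_tool --rows '[[[0,0,0.18],[0,0,0],8.5],[[0,0,0.18],[0,0,0],8.5],[[0,0,0.18],[0,0,0],8.5],[[0,0,0.18],[0,0,0],8.5],[[0,0,0.18],[0,0,0],8.5],[[0,0,0.03],[0,0,0],8.5],[[0,0,0],[0,0,0],8.5]]'

```text
clock: 9.68
position: [0.4903, 0.1063, 0.1718]
ee_rot: [0.0, 0.694, 0.72, 0.0]
contact_force: [0.3, 0.8, 0.6]
width: 0.0849
gripper_force: 0.0
```

```bash
python3 - <<'E'
from h import *
s=manip.get_state();q=s["ee_rot"];print(s["clock"],s["position"],2*np.arctan2(q[2],q[1])-np.pi/2,q,s["qpos"],s["contact_force"],s["width"])
E
```

```text
9.675 [0.49026323 0.10630624 0.17178078] 0.03753832663707701 [6.23649196e-05 6.93711209e-01 7.20253255e-01 5.78646532e-05] [ 7.47538870e-02  2.18526699e-01  1.77056201e+00 -1.73670041e-05
  1.15233454e+00  3.72226162e-02] [0.33733377 0.81705312 0.5845806 ] 0.08490926511820936
```

Emit:
drive_tool --rows '[[[0,0,0.004],[0,0,-4],8.5],[[0,0,0],[0,0,-4],8.5],[[0,0,0],[0,0,-1.8],8.5],[[0,0,0],[0,0,0],8.5],[[0,0,0],[0,0,0],6],[[0,0,0],[0,0,0],5.2],[[0,0,0],[0,0,0],5.2],[[0,0,0],[0,0,0],5.2]]' --force 25

```text
clock: 10.68
position: [0.4902, 0.1064, 0.0746]
ee_rot: [0.0, 0.692, 0.722, 0.0]
contact_force: [-2.3, -0.2, 6.3]
width: 0.0597
gripper_force: 32.0
```

```bash
python3 - <<'E'
from h import *
s=manip.get_state();q=s["ee_rot"];print(s["clock"],s["position"],2*np.arctan2(q[2],q[1])-np.pi/2,q,s["contact_force"],s["width"],s["gripper_force"])
X,Y,t=.632,.1115,.042
S=lambda a,b:(X+np.cos(t)*a-np.sin(t)*b,Y+np.sin(t)*a+np.cos(t)*b)
print(S(-.142,0),S(-.06,0),S(.003,0))
c=eyes.get_calibration("top"); im=eyes.get_image("top")
a=cv2.resize(im[140:240,160:310,::-1],(800,533),interpolation=cv2.INTER_CUBIC)
cv2.imwrite("pics/t2.png",cv2.convertScaleAbs(a,alpha=1.5))
E
```

```text
10.675 [0.49020052 0.10641607 0.07464071] 0.04351536185156801 [2.03323633e-04 6.91555579e-01 7.22323157e-01 3.10280617e-04] [-2.33221691 -0.21777366  6.29199067] 0.059696071010473944 32.04579195007682
(np.float64(0.49012522559021454), np.float64(0.1055377532613552)) (np.float64(0.5720529122212175), np.float64(0.10898074081465713)) (np.float64(0.6349973543889391), np.float64(0.11162596295926715))
```

View pics/t2.png

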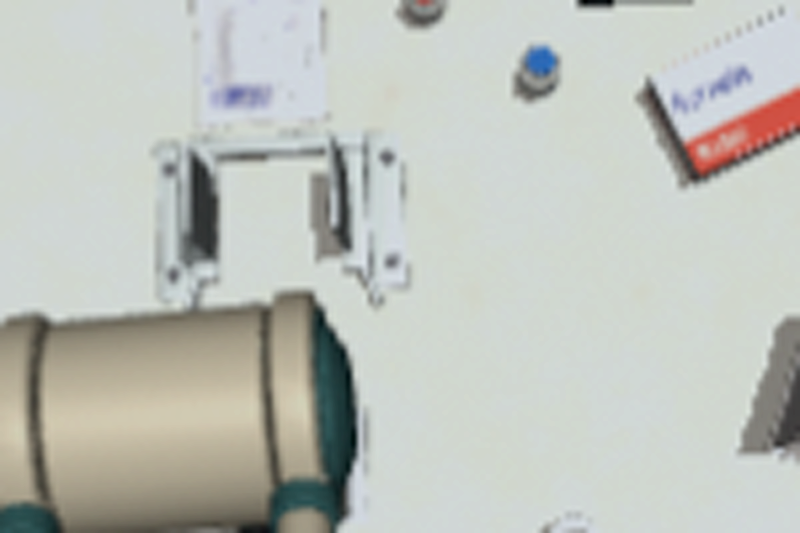

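Emit:
drive_tool --rows '[[[0,0,0],[0.4,0,0.1],5.2],[[0,0,0],[1,0.03,0],5.2],[[0,0,0],[1.2,0.03,0],5.2],[[0,0,0],[1.2,0.05,0],5.2],[[0,0,0],[1.2,0.05,0],5.2],[[0,0,0],[1.2,0.05,0],5.2],[[0,0,0],[1,0.04,0],5.2],[[0,0,0],[0,0,0],5.2]]'

```text
clock: 11.72
position: [0.5642, 0.1088, 0.0746]
ee_rot: [0.001, 0.692, 0.722, 0.001]
contact_force: [0.8, 0.6, 0.0]
width: 0.0597
gripper_force: 31.5
```

Emit:
drive_tool --rows '[[[0,0,0],[0.8,0.03,0],5.2],[[0,0,0],[0.8,0.03,0],5.2],[[0,0,0],[0,0,0],5.2]]'

```text
clock: 12.1
position: [0.5797, 0.1094, 0.0746]
ee_rot: [0.001, 0.692, 0.722, 0.001]
contact_force: [-0.5, -0.6, -1.7]
width: 0.0597
gripper_force: 31.5
```

Emit:
drive_tool --rows '[[[0,0,0],[0.7,0.03,0],5.2],[[0,0,0],[0.7,0.03,0],5.2],[[0,0,0],[0.7,0.03,0],5.2],[[0,0,0],[0.7,0.03,0],5.2],[[0,0,0],[0.7,0.03,0],5.2],[[0,0,0],[0.7,0.03,0],5.2],[[0,0,0],[0.4,0.02,0],5.2],[[0,0,0],[0,0,0],5.2]]'

```text
clock: 13.1
position: [0.6253, 0.1114, 0.0747]
ee_rot: [0.001, 0.692, 0.722, 0.001]
contact_force: [-0.8, -0.7, -0.9]
width: 0.0599
gripper_force: 31.6
```

Emit:
drive_tool --rows '[[[0,0,0],[0.3,0.01,0],5.2],[[0,0,0],[0.3,0.01,0],5.2],[[0,0,0],[0,0,0],5.2]]'

```text
clock: 13.48
position: [0.6316, 0.1117, 0.0746]
ee_rot: [0.001, 0.692, 0.722, 0.001]
contact_force: [-0.1, -0.3, -2.7]
width: 0.06
gripper_force: 31.4
```

Emit:
drive_tool --rows '[[[0,0,0],[0.2,0,0],5.2],[[0,0,0],[0.2,0,0],5.2],[[0,0,0],[0,0,0],5.2]]'

```text
clock: 13.85
position: [0.635, 0.1116, 0.0747]
ee_rot: [0.001, 0.691, 0.722, 0.001]
contact_force: [-0.1, -0.6, -3.3]
width: 0.0599
gripper_force: 31.5
```

Emit:
drive_tool --rows '[[[0,0,0],[0.2,0,0],5.2],[[0,0,0],[0,0,0],5.2]]'

```text
clock: 14.1
position: [0.6363, 0.1116, 0.0748]
ee_rot: [0.0, 0.691, 0.722, 0.0]
contact_force: [-1.1, 0.4, -1.5]
width: 0.0598
gripper_force: 31.6
```

Emit:
drive_tool --rows '[[[0,0,0],[0.2,0,0],5.2],[[0,0,0],[0,0,0],5.2]]'

```text
clock: 14.35
position: [0.6367, 0.1116, 0.0749]
ee_rot: [-0.001, 0.691, 0.722, -0.001]
contact_force: [-5.9, -0.1, 1.8]
width: 0.0598
gripper_force: 32.1
```

Emit:
drive_tool --rows '[[[0,0,0],[0.2,0,0],5.2],[[0,0,0],[0,0,0],5.2]]'

```text
clock: 14.6
position: [0.637, 0.1115, 0.0749]
ee_rot: [-0.002, 0.691, 0.722, -0.003]
contact_force: [-8.6, -0.3, 5.6]
width: 0.0593
gripper_force: 32.7
```

Emit:
drive_tool --rows '[[[0,0,0],[-0.4,0,-0.1],5.2],[[0,0,0],[0,0,0],5.2],[[0,0,0],[0,0,0],5.2],[[0,0,0],[0,0,0],5.2]]' --force 31

```text
clock: 15.1
position: [0.6363, 0.1116, 0.0747]
ee_rot: [0.0, 0.691, 0.722, 0.0]
contact_force: [-4.9, -0.6, 5.6]
width: 0.0597
gripper_force: 33.3
```

Emit:
drive_tool --rows '[[[0,0,0],[0,0,0.3],5.2],[[0,0,0],[0,0,0.4],5.2],[[0,0,0],[0,0,0.4],5.2],[[0,0,0],[0,0,0.4],5.2]]'

```text
clock: 15.6
position: [0.6359, 0.1116, 0.088]
ee_rot: [-0.0, 0.692, 0.722, -0.0]
contact_force: [-0.7, 0.7, -10.3]
width: 0.0595
gripper_force: 35.7
```

Emit:
drive_tool --rows '[[[0,0,0],[0,0,0.5],5.2],[[0,0,0],[0,0,0.5],5.2],[[0,0,0],[0,0,0.5],5.2],[[0,0,0],[0,0,0.5],5.2],[[0,0,0],[0,0,0.5],5.2],[[0,0,0],[0,0,0.5],5.2]]'

```text
clock: 16.35
position: [0.6363, 0.1116, 0.1192]
ee_rot: [0.0, 0.691, 0.722, 0.0]
contact_force: [0.1, -0.7, -10.9]
width: 0.0599
gripper_force: 35.7
```

Emit:
drive_tool --rows '[[[0,0,0],[0,0,0.5],5.2],[[0,0,0],[0,0,0.5],5.2],[[0,0,0],[0,0,0.5],5.2],[[0,0,0],[0,0,0.5],5.2],[[0,0,0],[0,0,0.5],5.2],[[0,0,0],[0,0,0.5],5.2]]'

```text
clock: 17.1
position: [0.6367, 0.1116, 0.15]
ee_rot: [0.001, 0.691, 0.722, 0.001]
contact_force: [-0.5, 0.1, -0.9]
width: 0.0594
gripper_force: 36.7
```

Emit:
drive_tool --rows '[[[0,0,0],[0,0,0.4],5.2],[[0,0,0],[0,0,0.4],5.2],[[0,0,0],[0,0,0.4],5.2],[[0,0,0],[0,0,0],5.2],[[0,0,0],[0,0,0],5.2]]'

```text
clock: 17.73
position: [0.6361, 0.1116, 0.1606]
ee_rot: [-0.0, 0.691, 0.722, -0.0]
contact_force: [0.3, -0.8, -0.6]
width: 0.0598
gripper_force: 36.7
```

```bash
python3 - <<'E'
from h import *
s=manip.get_state();q=s["ee_rot"];print(s["clock"],s["position"],q,s["contact_force"],s["width"],s["gripper_force"])
im=eyes.get_image("side"); cv2.imwrite("pics/s2.png",cv2.convertScaleAbs(cv2.resize(im[60:210,170:350,::-1],(720,600),interpolation=cv2.INTER_CUBIC),alpha=1.3))
E
```

```text
17.725 [0.636078   0.11159243 0.16063749] [-7.64176125e-05  6.91499441e-01  7.22376978e-01 -1.34519426e-04] [ 0.30286947 -0.78240681 -0.6254869 ] 0.059804544971328984 36.68034550733864
```

View pics/s2.png

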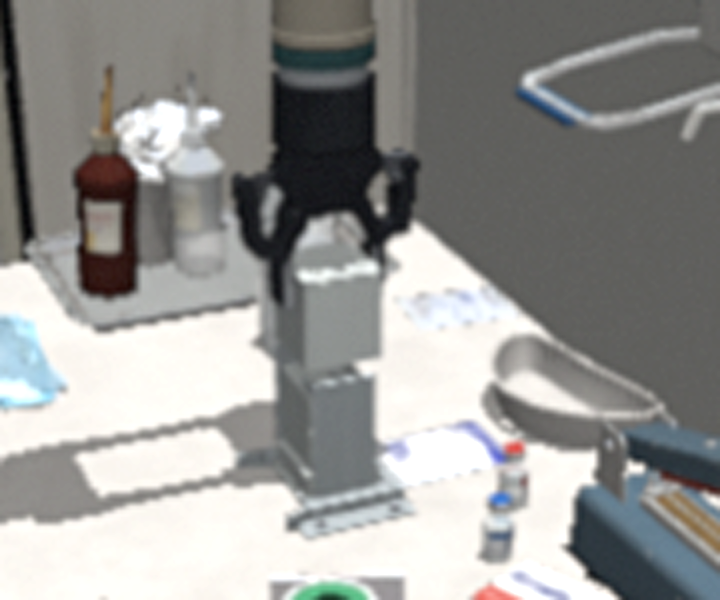

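The lid is held level above the open tin, which is still in the stand. Next I'll carry the lid back toward the robot and set it down.

Emit:
drive_tool --rows '[[[0,0,0],[0,0,2],5.2],[[0,0,0],[0,0,2],5.2],[[0,0,0],[-2,0,0],5.2],[[0,0,0],[-4,0,0],5.2],[[0,0,0],[-4,0,0],5.2],[[0,0,0],[-4,0,0],5.2],[[0,0,0],[-2.5,0,0],5.2],[[0,0,0],[0,0,0],5.2]]'

```text
clock: 18.77
position: [0.4694, 0.1117, 0.201]
ee_rot: [-0.0, 0.691, 0.723, -0.0]
contact_force: [0.3, 0.4, -0.3]
width: 0.0596
gripper_force: 36.6
```

Emit:
drive_tool --rows '[[[0,0,0],[0,0,-3],5.2],[[0,0,0],[0,0,-4],5.2],[[0,0,0],[0,0,-4],5.2],[[0,0,0],[0,0,-2.5],5.2],[[0,0,0],[0,0,-1],5.2],[[0,0,0],[0,0,-0.4],5.2],[[0,0,0],[0,0,0],5.2]]'

```text
clock: 19.65
position: [0.4722, 0.1117, 0.0524]
ee_rot: [0.001, 0.692, 0.722, 0.001]
contact_force: [0.6, -0.7, -1.0]
width: 0.0597
gripper_force: 36.7
```

Emit:
drive_tool --rows '[[[0,0,0],[0,0,-0.2],5.2],[[0,0,0],[0,0,-0.1],5.2],[[0,0,0],[0,0,0],5.2]]'

```text
clock: 20.02
position: [0.4713, 0.1116, 0.0491]
ee_rot: [0.0, 0.691, 0.722, 0.0]
contact_force: [0.7, -0.1, -1.4]
width: 0.0601
gripper_force: 36.7
```

Emit:
drive_tool --rows '[[[0,0,0],[0,0,-0.2],5.2],[[0,0,0],[0,0,-0.1],5.2],[[0,0,0],[0,0,0],5.2]]'

```text
clock: 20.4
position: [0.4711, 0.1116, 0.0457]
ee_rot: [-0.0, 0.691, 0.722, -0.0]
contact_force: [-0.2, 0.4, -0.6]
width: 0.0596
gripper_force: 36.7
```

Emit:
drive_tool --rows '[[[0,0,0],[0,0,-0.15],5.2],[[0,0,0],[0,0,0],5.2]]'

```text
clock: 20.65
position: [0.4713, 0.1117, 0.0447]
ee_rot: [0.0, 0.691, 0.722, 0.0]
contact_force: [-0.9, -0.6, 4.7]
width: 0.0595
gripper_force: 36.8
```

Contact came at exactly the expected height. I'll release and retreat.

Emit:
drive_tool --rows '[[[0,0,0],[0,0,0],7],[[0,0,0],[0,0,0],8.5],[[0,0,0],[0,0,0],8.5],[[0,0,0],[0,0,2],8.5],[[0,0,0],[0,0,4],8.5],[[0,0,0],[0,0,5],8.5],[[0,0,0],[-2,-5,2],8.5],[[0,0,0],[-2,-5,2],8.5]]'

```text
clock: 21.65
position: [0.431, 0.0109, 0.1954]
ee_rot: [0.001, 0.691, 0.723, 0.0]
contact_force: [0.8, -0.9, -1.1]
width: 0.0852
gripper_force: 0.0
```

Emit:
drive_tool --rows '[[[0,0,0],[-2,-5,2],8.5],[[0,0,0],[-2,-5,2],8.5],[[0,0,0],[0,-3,0],8.5],[[0,0,0],[0,0,0],8.5]]'

```text
clock: 22.15
position: [0.3912, -0.12, 0.2346]
ee_rot: [0.001, 0.693, 0.721, 0.0]
contact_force: [0.1, 0.2, 0.2]
width: 0.0849
gripper_force: 0.0
```

```bash
python3 - <<'E'
from h import *
t=eyes.get_image("top")[:,:,::-1]; s=eyes.get_image("side")[:,:,::-1]
r=lambda im,x,y,w,h:cv2.resize(im[y:y+h,x:x+w],(400,600),interpolation=cv2.INTER_CUBIC)
cv2.imwrite("pics/fin.png",cv2.convertScaleAbs(np.hstack([r(t,180,145,80,120),r(s,200,110,100,150)]),alpha=1.4))
E
```

```text
(no output)
```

View pics/fin.png

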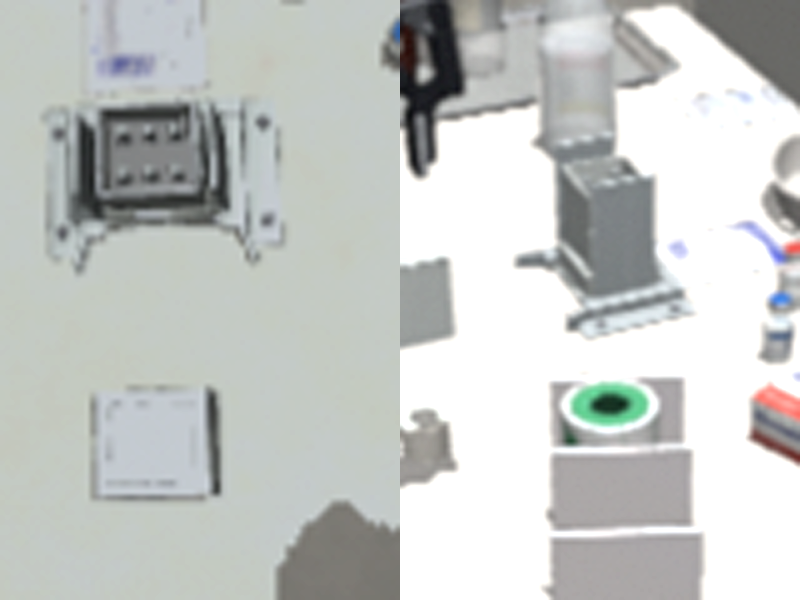

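The open tin is home against the stop, at (150,155) in the picture. The lid stands mouth down on the table at (152,440), clear of the stand.

```bash
python3 -c "
from rig import job
print(job.sign_off())"
```

```text
the job is handed in; nothing more can be done
None
```

The job is handed in, with no verdict returned: the last picture shows the open tin home in the stand, the lid standing mouth down on the table about 16 cm from the stand, and the bystanders in view in their places.

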